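Power down a radio chassis and draw the turnover stand's index plunger

ROBOT

A 6-joint arm with a two-finger parallel gripper is mounted at the origin on the work surface. World frame = base frame: x ahead of the robot, y to its left, z up, the work surface at z = 0. Lengths are in mm, angles in rad, forces in N, time in s.
With the tool pointing down it reaches from about 275 to 825 mm from the base axis. Payload 4.9 kg.
Tool frame: the origin (TCP) lies at the very end of the fingers, on their centre line; the grasp point (between the pads) lies 19 mm behind it; z points along the fingers, y is the direction in which the jaws open and shut (so a half turn about z gives the same grasp; the last joint's range is limited). The gripper opens to 85 mm and grips with 20 to 120 N. Pads are 22 mm wide; open, the fingers measure 114 mm over their backs; the gripper's body (76 mm by 85 mm) begins 54 mm behind the grasp point. The pads swing forward as they close: fully open they stand 13 mm farther back than shut.
Start: joints at [1.053, 0.326, -0.193, 1.052, 0, 1.437], TCP at [205.942, 510.006, 231.281] pointing down, gripper open.
Joint ranges: [-2.65, 2.65], [-0.97, 1.79], [-1.3, 1.35], [-1.93, 2.1], [-1.47, 1.37], [-3.14, 3.14]. Speed limits (rad/s): [2.57, 2.57, 3.14, 3.14, 3.14, 3.14].

INTERFACE

Orientations are given as [roll, pitch, yaw] about the fixed x, y, z axes, in that order (R = Rz(yaw) Ry(pitch) Rx(roll)).
In Python, from bench import bot, solve_ik, imaging gives the robot as it stands. Calls block until the motion is done:
- bot.move_ptp(position, orientation): joint-space move of the TCP to a pose.
- bot.movel(position, rot=None, max_speed=150, threshold=None): straight line of the TCP; rot=None keeps the orientation; max_speed is the mean speed in mm/s. With threshold (N) it stops when the force on the tool has changed by that much, and returns True; else False.
- bot.move_j(angles): joint-space move.
- bot.grip(opening, effort=None): opening from 0.0 (shut) to 1.0 (fully open); effort is the grip in N (None keeps the last); returns when the fingers have stopped.
- bot.dwell(seconds).
- solve_ik(position, orientation): joint angles nearest the present ones, or None.
- bot.get_state(): the state.
- imaging.capture(name): name is "side" or "top" or "wrist"; returns the picture (384x512x3 uint8, blue, green, red); there is no depth.
- imaging.camera_model(name): a dict with "K" (3x3 intrinsics, pixels), "k1" (the pictures are not rectified: a ray, as slopes to the right and down, at radius r is drawn at 1 + k1 r^2 times it, then the intrinsics apply), "position" and "rotation" of the camera in the world. Camera axes: x right, y up, looking along -z (the intrinsics and any distortion apply to the point x, -y, -z); pixel columns grow to the right and rows downward; lengths in mm; the calibration is good to about 2 mm. A picture is of the moment at which its call begins: read the wrist's pose just before it. camera_model takes no time and is no camera call; for the wrist camera it gives the pose at the moment of the call.
A pose or a line that the arm cannot do raises bot.IKError and nothing moves.
- bot.sign_off(): hands the job in, once; it reports no verdict.
The state is a dict: "t": time; "qpos": joint angles; "joint_velocities": joint speeds; "effort": joint torques, N m; "tcp_pos": TCP position; "orientation": TCP orientation; "contact_force": force on the tool from outside, world axes, zero at the start; "wrist_torque": the same for the moment, N m; "opening": opening from 0.0 (shut) to 1.0 (fully open).
Only numpy, scipy, OpenCV 4.12 (cv2) and the standard library are available. Lean on these libraries where they do the work, as an engineer would, in place of code of your own. Each camera call takes 0.05 s, during which the arm holds its last target.

TASK

This radio chassis has to be turned over on its stand, so first switch off its three supplies at the sloping console: press the three keys fully in and let each one up again, one at a time, going from right to left as seen from the robot (high tension, then grid bias, then heaters). Then take hold of the knob of the stand's spring-loaded index plunger and pull it straight back to its stop, so that the pin is clear of the disc, and finish while holding it there: I will turn the chassis, so do not turn it yourself, and leave the tools and jar lying around where they are.

Things in the scene. Friction and masses are not known exactly. Their poses are not given: they have to be found in the camera images.
- console: grey sloping supply console, fixed, 158 (x) x 200 (y) mm; origin: centre of its underside; the low front edge faces its own -x, towards the robot. Panel 48 mm high in front, 75 mm at the rear (slope 0.17 rad). On it from front to rear: a row of three square grey keys 55 mm apart, three dark windows, three small black knobs 14 mm tall (not used).
- key_ht_top (a point): centre of the top face of the high-tension key: right-hand key seen from the robot (console's -y end). All keys: 24 x 24 mm caps standing 9 mm above the panel, moving square to the panel; 5 mm travel, spring 1.2 N at rest to 4 N fully in; they spring back when let go.
- key_bias_top (a point): centre of the top face of the grid-bias key: the middle key
- key_heater_top (a point): centre of the top face of the heater key: the left-hand key seen from the robot (console's +y end)
- key_ht (a joint): travel of the high-tension key, m: 0 up, 0.005 fully in
- key_bias (a joint): travel of the grid-bias key, m: 0 up, 0.005 fully in
- key_heater (a joint): travel of the heater key, m: 0 up, 0.005 fully in
- stand: turnover stand, fixed; origin: centre of the base's underside. Base 200 (x) x 380 (y) x 12 mm; upright plates 120 mm wide, 12 mm thick at y = +150 mm (top 230 mm high, has the plunger) and y = -150 mm (200 mm high). Between them on a level axle along y, 150 mm high: steel index disc (150 mm diameter) next to the +y plate, and an aluminium radio chassis 140 x 220 mm, its valves up to 223 mm high.
- plunger_knob (a point): middle of the grip of the plunger's black mushroom knob, on its axis; moves with it. Outside the +y plate, at stand (0, 182, 210) mm when seated; axis level, along the stand's y. Grip 26 mm diameter, reaching 14 mm each way along the axis, then a 34 mm flange, 6 mm thick, at the +y end. The plate's face is 26 mm from this point; space above, below and beside is free.
- plunger (a joint): how far the plunger is pulled out along the stand's +y, m: 0 seated (pin 8 mm deep in the disc's hole), pin leaves the disc at 0.008, 0.014 at its stop. Spring: 5 N seated, 11 N at the stop; it snaps back when let go.
- chassis (a joint): turn of chassis and index disc about the axle (stand's y), rad; near 0 at the start. The seated pin locks it (play 0.012 rad); with the pin out it turns freely against 0.5 N m of friction and stays where it is.
- screwdriver: bystander: screwdriver with black handle, 190 mm, lying on the robot's side of the console; origin: underside of its middle
- solder_spool: bystander: spool of solder standing on its end, 62 mm diameter, 42 mm high, on the robot's side of the stand near the plunger; origin: centre of its underside
- multimeter: bystander: black hand multimeter 78 x 165 x 43 mm lying beyond the console; origin: centre of its underside
- cutters: bystander: side cutters 150 mm long, 14 mm thick, lying on the robot's side of the stand; origin: underside near the pivot
- screw_jar: bystander: jar with a steel lid, 60 mm diameter, 75 mm high, between stand and console, about 50 mm beyond the plunger's end; origin: centre of its underside

How it is judged (in metres and radians):
On the way, in this order (a step that is already met when the one before it is completed fails the run):
1. the high-tension key (right) is pressed in, the other two are up (value of joint key_ht above 0.004 m and value of joint each of key_bias, key_heater below 0.0015 m), for 0.05 s.
2. then the grid-bias key (middle) is pressed in, the other two are up (value of joint key_bias above 0.004 m and value of joint each of key_ht, key_heater below 0.0015 m), for 0.05 s.
3. then the heater key (left) is pressed in, the other two are up (value of joint key_heater above 0.004 m and value of joint each of key_bias, key_ht below 0.0015 m), for 0.05 s.
4. then the plunger is pulled back with the fingers, its pin clear of the disc (value of joint plunger above 0.012 m and contact force between the fingers and plunger above 4 N), for 0.3 s.
At the end, for the whole second after the job is handed in: The fingers hold the plunger (over 4 N on it) at least 12 of its 14 mm out, so its pin is 4 mm or more clear of the disc, all three keys are up (within 1 mm), and the chassis is still within 0.06 rad of level (all of step 4 and value of joint each of key_ht, key_bias, key_heater below 0.001 m and value of joint chassis between -0.06 and 0.06 rad); the arm keeps its last pose, push and grip.
It fails at once if two keys pressed at the same time (value of joint each of key_ht, key_bias above 0.002 m or value of joint each of key_bias, key_heater above 0.002 m or value of joint each of key_ht, key_heater above 0.002 m).
It fails at once if the chassis turned by the robot (value of joint chassis above 0.1 rad or value of joint chassis below -0.1 rad).
It fails at once if a tool or jar beside the console or stand moved by more than 30 mm (distance of any of screwdriver, solder_spool, multimeter, cutters, screw_jar from where it was at the start of the episode above 0.03 m).
It also fails if it takes over 48 s, if anything falls off the work surface, if the arm or the gripper's body presses on something with over 40 N, if the wrist force passes 120 N, or if a joint passes its speed limit or range.

## Working session

There is one attempt and no reset: what is moved stays moved. The work goes in short steps, each a Python script; the robot and the scene stay as the last script left them, time stands still between calls to the robot, and variables do not carry over. Pictures are saved under pics/ and viewed, and the job is handed in when it is done.

```bash
ls; mkdir -p pics; python3 - <<'E'
from bench import bot, solve_ik, imaging
import cv2
for n in ("side","top","wrist"):
    m=imaging.camera_model(n); print(n,m)
    cv2.imwrite(f"pics/{n}0.png",imaging.capture(n))
print(bot.get_state())
E
```

```text
pics
side {'K': array([[359.36525759,   0.        , 252.20016527],
       [  0.        , 359.36525759, 191.9289486 ],
       [  0.        ,   0.        ,   1.        ]]), 'k1': 0.028860423650998612, 'position': array([  94.15013355, -444.97348693,  778.9786582 ]), 'rotation': array([ 0.76531208,  0.01430806, -0.82759884])}
top {'K': array([[467.8169665 ,   0.        , 250.87620118],
       [  0.        , 467.8169665 , 186.80852415],
       [  0.        ,   0.        ,   1.        ]]), 'k1': -0.1102966384415278, 'position': array([ 346.01499811,  -19.87300958, 1263.5323087 ]), 'rotation': array([ 1.89166641e-01,  9.79593112e-05, -1.58464232e+00])}
wrist {'K': array([[337.36036802,   0.        , 253.86115827],
       [  0.        , 337.36036802, 191.01743894],
       [  0.        ,   0.        ,   1.        ]]), 'k1': -0.08336754974243644, 'position': array([137.20566908, 537.12914141, 372.66187843]), 'rotation': array([-0.290088  ,  0.00128353,  1.18561576])}
{'t': 0.15, 'qpos': array([ 1.05277835e+00,  3.26766677e-01, -1.93347040e-01,  1.05200878e+00,
        4.62536114e-05,  1.43657441e+00]), 'joint_velocities': array([-0.0018635 , -0.00077743,  0.00161774, -0.00084467,  0.00054537,
        0.00212053]), 'effort': array([-5.89603096e-04, -4.43705285e+01,  2.62664723e+01,  1.04457862e-02,
       -2.46400559e-04,  4.29784976e-06]), 'tcp_pos': array([205.71157058, 509.60735232, 230.68822125]), 'orientation': array([-3.14028460e+00, -2.23304587e-04,  2.75779643e+00]), 'contact_force': array([-0.12609281,  0.31071944,  0.01568047]), 'wrist_torque': array([-0.03051449,  0.04791529, -0.02395197]), 'opening': 1.0017743228038287}
```

View pics/side0.png

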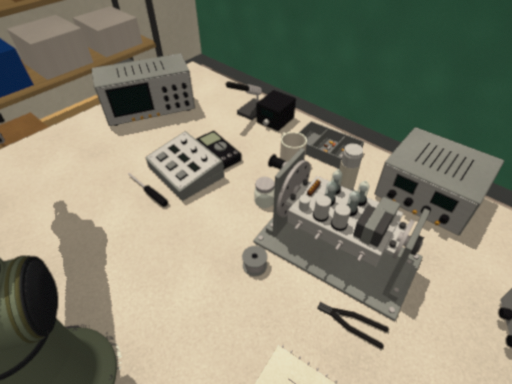

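View pics/top0.png

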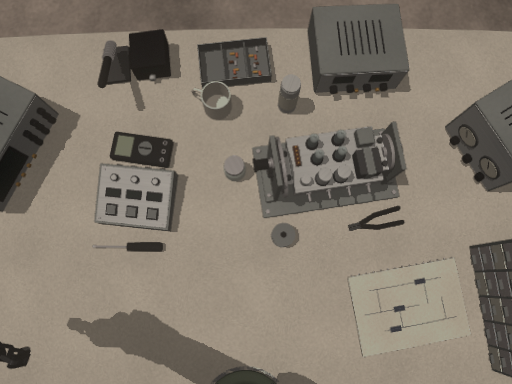

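View pics/wrist0.png

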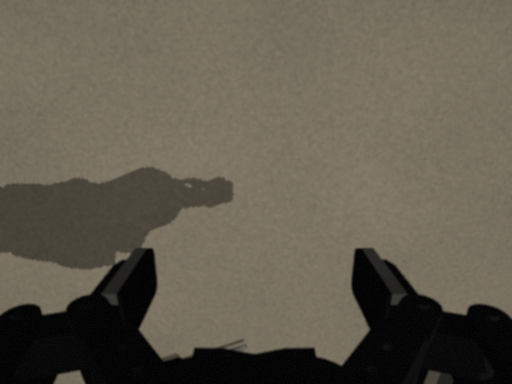

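Top view: console centred near (135,195), keys at about (111,210), (131,212), (152,214), plunger near (260,160), jar (234,168). I'll zoom in to take pixel positions.

```bash
cat > h.py <<'E'
import numpy as np, cv2
from scipy.spatial.transform import Rotation as R
def Rm(r): return R.from_euler('xyz',r).as_matrix()
def proj(m,P):
    P=np.atleast_2d(P); c=(P-m['position'])@Rm(m['rotation'])
    u=np.c_[c[:,0]/-c[:,2],-c[:,1]/-c[:,2]]
    r2=(u**2).sum(1,keepdims=True); u=u*(1+m['k1']*r2)
    return np.c_[u[:,0]*m['K'][0,0]+m['K'][0,2],u[:,1]*m['K'][1,1]+m['K'][1,2]]
def ray(m,px):
    px=np.atleast_2d(np.float64(px)); d=(px-m['K'][:2,2])/m['K'][0,0]; u=d.copy()
    for _ in range(20): u=d/(1+m['k1']*(u**2).sum(1,keepdims=True))
    v=np.c_[u[:,0],-u[:,1],-np.ones(len(u))]@Rm(m['rotation']).T
    return m['position'],v
def atz(m,px,z):
    o,v=ray(m,px); return o+v*((z-o[2])/v[:,2:3])
def crop(src,dst,x,y,w,h,s):
    im=cv2.imread(src)[y:y+h,x:x+w]; im=cv2.resize(im,None,fx=s,fy=s,interpolation=cv2.INTER_CUBIC)
    for k in range(0,w,10):
        cv2.line(im,(k*s,0),(k*s,6 if k%50 else 14),(0,0,255),1); cv2.putText(im,str(x+k),(k*s,22),0,.35,(0,0,255),1)
    for k in range(0,h,10):
        cv2.line(im,(0,k*s),(6,k*s),(0,0,255),1); cv2.putText(im,str(y+k),(8,k*s+4),0,.35,(0,0,255),1)
    cv2.imwrite(dst,im)
E
python3 -c "
from h import *
crop('pics/top0.png','pics/t_con.png',85,155,100,75,8)
crop('pics/top0.png','pics/t_st.png',210,110,100,75,8)
crop('pics/side0.png','pics/s_con.png',140,125,100,75,8)
crop('pics/side0.png','pics/s_st.png',235,130,100,75,8)
"
```

```text
(no output)
```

View pics/t_con.png

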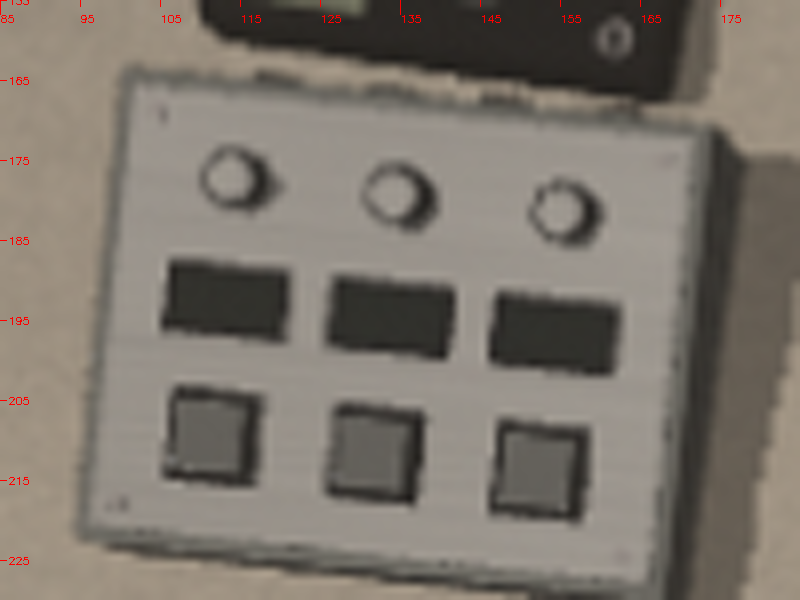

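View pics/t_st.png

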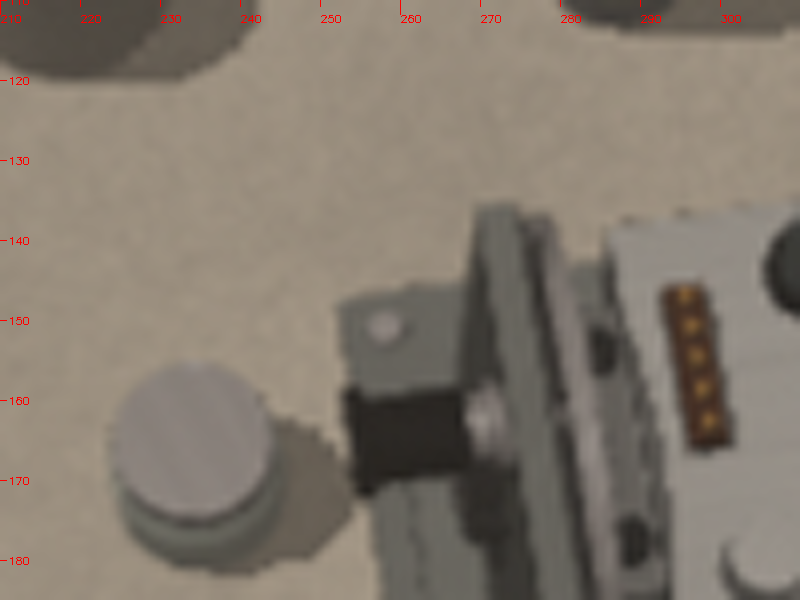

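View pics/s_con.png

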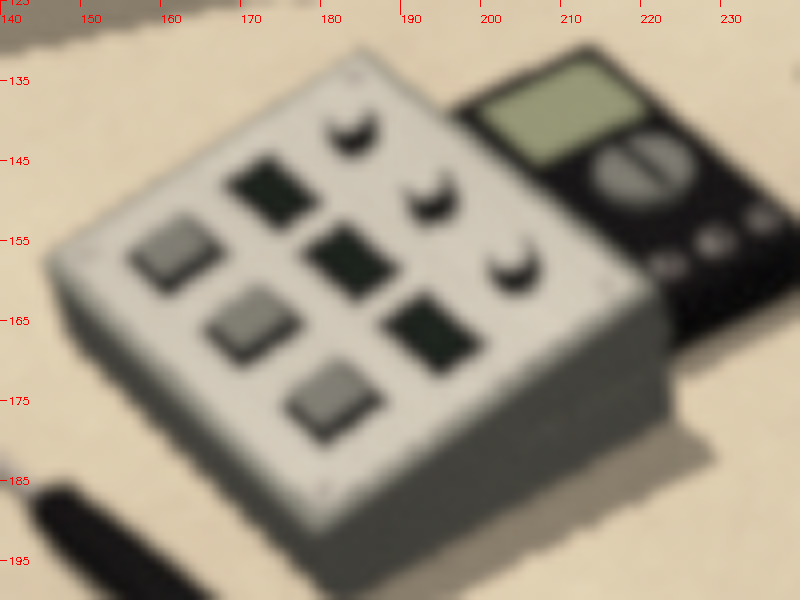

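View pics/s_st.png

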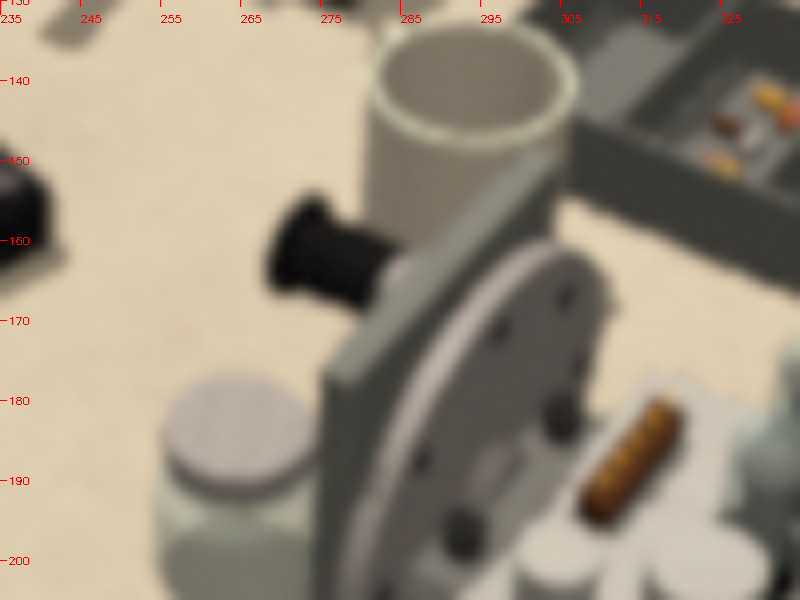

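```bash
python3 -c "
from h import *
crop('pics/top0.png','pics/t_st2.png',245,120,160,100,5)
crop('pics/side0.png','pics/s_st2.png',245,145,190,175,4)
crop('pics/top0.png','pics/t_st3.png',250,175,40,45,12)
"
```

```text
(no output)
```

View pics/t_st2.png

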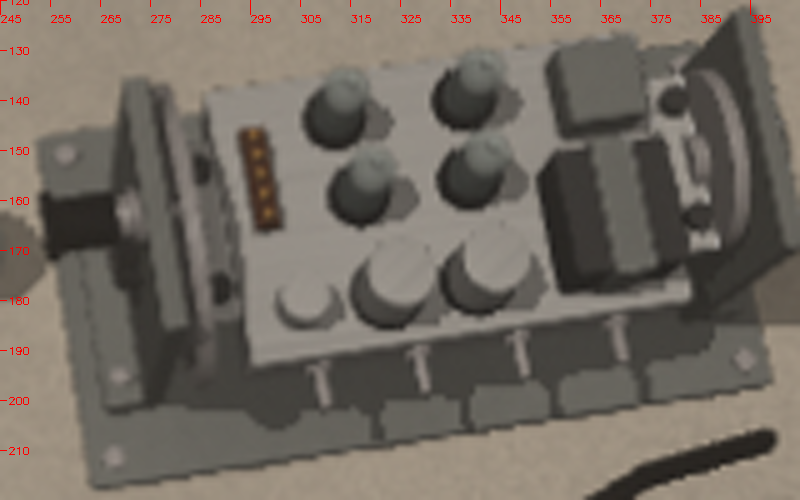

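View pics/s_st2.png

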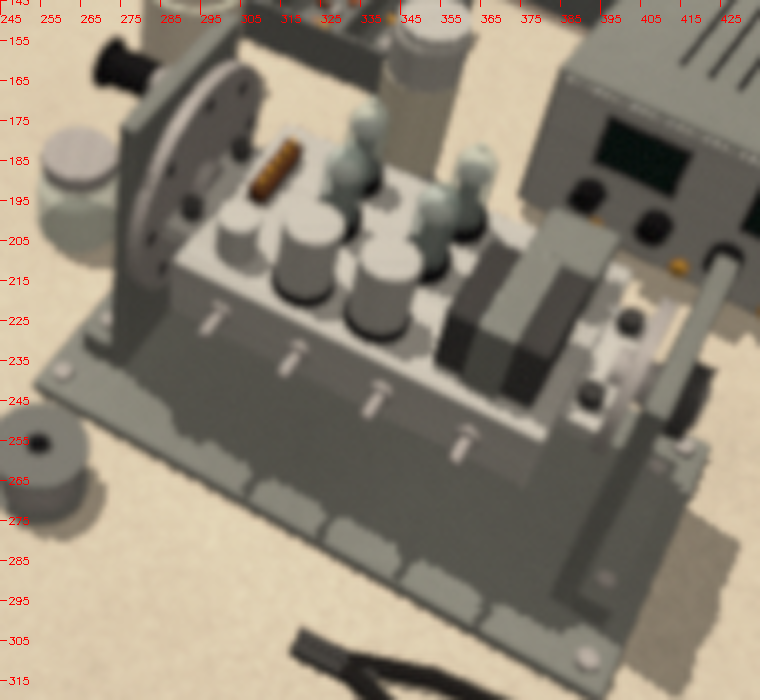

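```bash
cat > fit.py <<'E'
from h import *
from bench import imaging
from scipy.optimize import least_squares
T=imaging.camera_model('top'); S=imaging.camera_model('side')
def px(l,x,y,s): return np.array([[x+(a+.5)/s-.5,y+(b+.5)/s-.5] for a,b in l])
def xf(p,P): 
    P=np.array(P,float); return P@Rm([0,0,p[2]]).T+[p[0],p[1],0]
s=.17
pan=[[79,100,75],[79,-100,75],[-79,-100,48],[-79,100,48]]
ct=px([(127,70),(718,128),(660,582),(80,535)],85,155,8)
cs=px([(362,52),(660,285),(318,530),(45,262)],140,125,8)
kt=px([(208,435),(371,452),(538,471)],85,155,8)
ks=px([(180,241),(258,312),(337,386)],140,125,8)
def keys(d): # d distance along panel from front edge
    n=np.array([-np.sin(s),0,np.cos(s)])
    return np.array([np.array([-79+d*np.cos(s),y,48+d*np.sin(s)])+9*n for y in (55,0,-55)])
def fc(p):
    r=[proj(T,xf(p,pan))-ct,proj(S,xf(p,pan))-cs,proj(T,xf(p,keys(p[3])))-kt,proj(S,xf(p,keys(p[3])))-ks]
    return np.vstack(r).ravel()
c=least_squares(fc,[250,300,0,40],loss='soft_l1')
print('console',c.x.round(3)); print(fc(c.x).reshape(-1,2).round(1).tolist())
print('keys',xf(c.x,keys(c.x[3])).round(1).tolist())
for a,b in zip(kt,ks):
    o1,v1=ray(T,a);o2,v2=ray(S,b)
    A=np.c_[v1[0],-v2[0]];t=np.linalg.lstsq(A,o2-o1,rcond=None)[0]
    p1=o1+v1[0]*t[0];p2=o2+v2[0]*t[1];print('  tri',((p1+p2)/2).round(1),np.linalg.norm(p1-p2).round(1))
sP=[[100,190,12],[-100,190,12],[-100,-190,12],[-60,156,230],[-60,144,230],[60,156,230],[60,144,230]]
st=np.vstack([px([(38,140),(95,488),(772,383),(165,328),(187,323)],245,120,5),px([(478,205),(520,205)],210,110,8)])
sP2=[[-100,190,12],[-100,-190,12],[-60,156,230],[60,144,230]]
ss=np.vstack([px([(35,383),(600,697),(122,125)],245,145,4),px([(553,152)],235,130,8)])
def fs(p): return np.vstack([proj(T,xf(p,sP))-st,proj(S,xf(p,sP2))-ss]).ravel()
c2=least_squares(fs,[500,-150,0],loss='soft_l1')
print('stand',c2.x.round(3)); print(fs(c2.x).reshape(-1,2).round(1).tolist())
k=xf(c2.x,[[0,182,210],[0,202,210],[0,168,210]]);print('knob',k.round(1).tolist(),proj(T,k).round(1).tolist(),proj(S,k).round(1).tolist())
print('jar top',atz(T,px([(195,438)],210,110,8),75),'spool',atz(T,[[285,235]],42))
E
python3 fit.py
```

```text
console [ 5.56896e+02  2.84359e+02 -1.15000e-01  4.09540e+01]
[[-0.2, -1.7], [0.2, -1.6], [1.3, 2.7], [-0.5, 0.5], [0.2, -1.4], [0.3, -0.4], [-0.5, 0.7], [-1.4, -0.3], [0.4, -0.6], [0.6, -0.5], [0.4, -0.7], [-0.9, 0.0], [-1.1, 0.1], [-0.9, 0.2]]
keys [[523.3, 343.6, 63.8], [517.0, 289.0, 63.8], [510.7, 234.3, 63.8]]
  tri [524.  343.9  62.8] 4.5
  tri [518.  289.5  62.4] 5.0
  tri [510.8 234.   64.2] 4.6
stand [ 6.26662e+02 -2.29308e+02  1.40000e-01]
[[-0.4, -1.1], [-0.4, 0.3], [0.8, -0.2], [0.2, 0.5], [1.1, 0.7], [-0.1, -0.0], [-0.2, -0.8], [-1.4, -0.8], [0.6, 0.1], [-1.7, -0.4], [0.8, 0.0]]
knob [[601.3, -49.1, 210.0], [598.5, -29.3, 210.0], [603.2, -62.9, 210.0]] [[262.0, 163.9], [253.5, 165.2], [268.0, 163.0]] [[277.4, 162.9], [270.3, 159.9], [282.4, 165.1]]
jar top [[633.97694513  20.50141944  75.        ]] spool [[ 450.49581953 -110.32758343   42.        ]]
```

```bash
cat >> h.py <<'E'
s=.17; CY=-.115; SY=.14
def eul(z,y):
    z=np.array(z)/np.linalg.norm(z); y=np.array(y)-z*np.dot(z,y); y/=np.linalg.norm(y)
    M=np.c_[np.cross(y,z),y,z]; return R.from_matrix(M).as_euler('xyz')
Zc=Rm([0,0,CY]) ; n=Zc@[-np.sin(s),0,np.cos(s)]
def Ok(sg): return eul(-n,sg*Zc[:,1])
def Op(sg): return eul([0,0,-1],sg*Rm([0,0,SY])[:,0])
sy=Rm([0,0,SY])[:,1]
KEYS={'ht':np.array([510.7,234.2,63.8]),'bias':np.array([517.2,289.1,63.5]),'heater':np.array([523.5,343.7,63.5])}
KNOB=np.array([601.3,-49.1,210.])
E
python3 - <<'E'
from h import *
from bench import bot,solve_ik
for sg in (1,-1):
    for k,v in KEYS.items():
        print(k,sg,Ok(sg).round(3),np.round(solve_ik(v+40*n,Ok(sg)),2))
    q=solve_ik(KNOB+[0,0,-19],Op(sg)); print('knob',sg,Op(sg).round(3),q if q is None else np.round(q,2))
E
```

```text
ht 1 [-3.142  0.17   3.027] [ 0.34  0.37 -0.52  0.53 -0.08  0.45]
bias 1 [-3.142  0.17   3.027] [ 0.44  0.42 -0.43  0.57 -0.09  0.55]
heater 1 [-3.142  0.17   3.027] [ 0.52  0.48 -0.33  0.62 -0.1   0.63]
knob 1 [3.142 0.    1.711] [-0.2   0.45 -0.11  1.01  0.    1.23]
ht -1 [ 3.142 -0.17  -0.115] [ 0.34  0.37 -0.52  0.53 -0.08 -2.69]
bias -1 [ 3.142 -0.17  -0.115] [ 0.44  0.42 -0.43  0.57 -0.09 -2.6 ]
heater -1 [ 3.142 -0.17  -0.115] [ 0.52  0.48 -0.33  0.62 -0.1  -2.52]
knob -1 [ 3.142  0.    -1.431] [-0.2   0.45 -0.11  1.01  0.   -1.91]
```

Sign +1 works for both. Now to hover over the HT key with the fingers shut, and check.

```bash
python3 - <<'E'
from h import *
from bench import bot,solve_ik,imaging
bot.move_ptp(KEYS['ht']+50*n,Ok(1))
bot.grip(0.0,40)
st=bot.get_state(); print(st['t'],st['tcp_pos'],(KEYS['ht']+50*n).round(1),st['contact_force'],st['opening'])
m=imaging.camera_model('wrist');im=imaging.capture('wrist')
for k,v in KEYS.items():
    p=proj(m,v)[0]; print(k,p)
    cv2.circle(im,tuple(int(x) for x in p),3,(0,0,255),-1)
cv2.imwrite('pics/w1.png',im)
im=imaging.capture('side'); cv2.imwrite('pics/s1.png',im[100:240,100:300])
cv2.imwrite('pics/s1.png',cv2.resize(im[90:240,100:300],None,fx=4,fy=4))
E
```

```text
2.4583 [502.29672043 235.13844896 113.06878355] [502.3 235.2 113.1] [ 0.34972309  0.57221428 -0.0473831 ] 0.002836604642387485
ht [254.08881786 216.99154963]
bias [344.17334784 216.68028349]
heater [430.50702243 216.08558013]
```

View pics/w1.png

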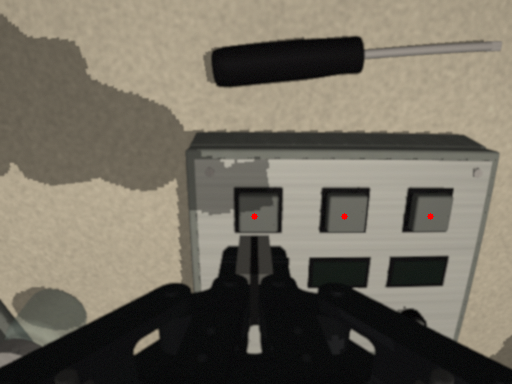

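View pics/s1.png

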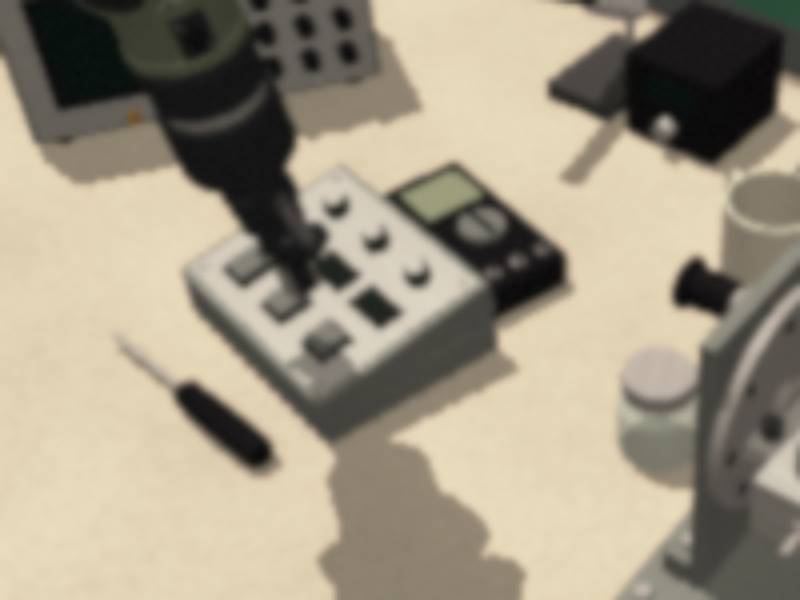

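Wrist view: key faces centred near (262,210), (349,211), (432,210), about 4 mm from the prediction. I'll refit with this view included.

```bash
python3 - <<'E'
from h import *
from bench import imaging
im=imaging.capture('wrist'); cv2.imwrite('pics/w2.png',im)
crop('pics/w2.png','pics/w2c.png',180,125,320,110,2)
im=cv2.resize(im[180:240,230:460],None,fx=3.4,fy=6,interpolation=cv2.INTER_CUBIC); cv2.imwrite('pics/w2k.png',im)
E
```

```text
(no output)
```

View pics/w2c.png

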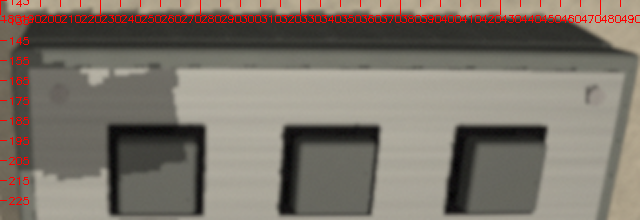

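View pics/w2k.png

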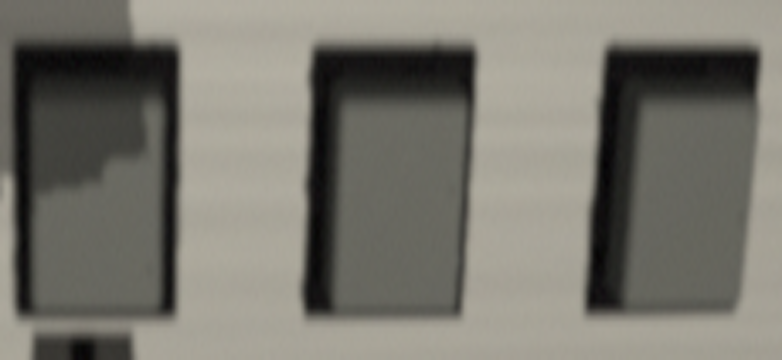

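Key faces are really centred about (258,213), (347,213) and (432,213), so the error is only about 2 mm. I'll apply half of it and press.

```bash
cat > press.py <<'E'
from h import *
from bench import bot
import sys
def press(k):
    c=KEYS[k]+[-1.2,1.3,0]
    bot.movel(c+20*n,Ok(1),max_speed=150)
    bot.movel(c+6*n,max_speed=80); bot.dwell(.1)
    f0=bot.get_state()['contact_force']@n
    hit=bot.movel(c-14*n,max_speed=25,threshold=7)
    bot.dwell(.15)
    s=bot.get_state(); print(k,s['t'],'hit',hit,'depth',round(float((s['tcp_pos']-c)@n),2),'lat',(s['tcp_pos']-c-((s['tcp_pos']-c)@n)*n).round(1),'F',round(float(s['contact_force']@n-f0),2))
    bot.movel(c+20*n,max_speed=80)
for k in sys.argv[1:]: press(k)
E
python3 press.py ht
```

```text
ht 4.0917 hit True depth -6.2 lat [0.3 0.1 0.1] F 9.15
```

```bash
python3 press.py bias heater; python3 - <<'E'
from h import *
from bench import bot,imaging
im=imaging.capture('wrist'); cv2.imwrite('pics/w3.png',im)
print(bot.get_state()['t'])
E
```

```text
bias 6.2167 hit True depth -5.85 lat [0.4 0.2 0.1] F 6.84
heater 8.3417 hit True depth -5.85 lat [0.4 0.2 0.1] F 5.82
8.875
```

View pics/w3.png

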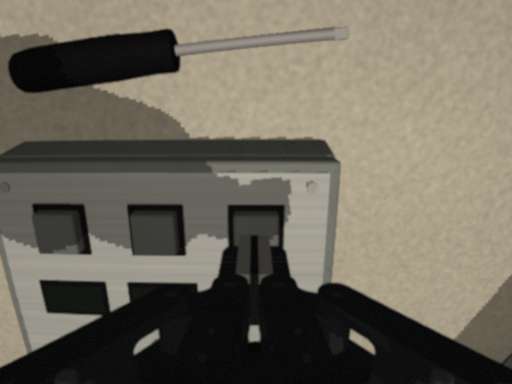

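Wrist view: the keys have sprung back up, tool above the heater key. All three presses bottomed out (5.8–9 N, above the 4 N spring). Next, the plunger.

```bash
python3 - <<'E'
from h import *
from bench import bot,imaging
p=bot.get_state()['tcp_pos']
bot.movel(p+[0,0,150],max_speed=250)
H=KNOB+[0,0,60]
bot.move_ptp(H,Op(1)); bot.grip(1.0); bot.dwell(.2)
s=bot.get_state(); print(s['t'],s['tcp_pos'],s['opening'])
m=imaging.camera_model('wrist');im=imaging.capture('wrist'); cv2.imwrite('pics/w4.png',im)
np.save('m4.npy',m,allow_pickle=True)
for d in (0,14,20,-14): print(d,proj(m,KNOB+d*sy).round(1), proj(m,KNOB+d*sy+[0,0,13]).round(1))
im=imaging.capture('side'); cv2.imwrite('pics/s4.png',cv2.resize(im[80:230,200:400],None,fx=4,fy=4))
E
```

```text
12.1083 [601.29628854 -49.1597816  269.9939879 ] 0.9998083817335242
0 [[255.6 210.2]] [[255.7 217.6]]
14 [[255.6 189.1]] [[255.7 195.3]]
20 [[255.6 179.8]] [[255.7 185.5]]
-14 [[255.6 230.6]] [[255.7 239. ]]
```

View pics/w4.png

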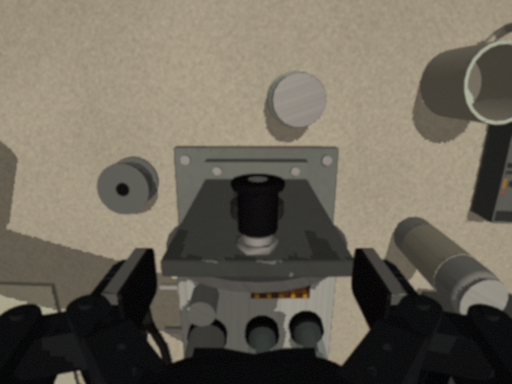

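View pics/s4.png

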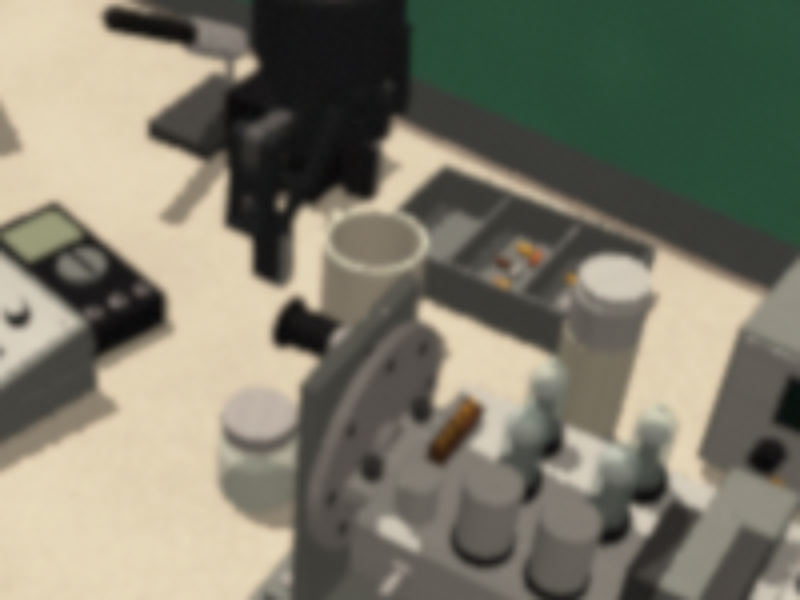

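```bash
python3 -c "
from h import *
crop('pics/w4.png','pics/w4c.png',215,160,90,100,6)
m=np.load('m4.npy',allow_pickle=True).item()
im=cv2.imread('pics/w4c.png')
e=Rm([0,0,SY])[:,0]
for d,r,c in((20,17,(0,255,0)),(14,17,(0,255,255)),(14,13,(255,0,0)),(-14,13,(255,0,255))):
    a=np.linspace(0,2*np.pi,90)
    P=KNOB+d*sy+np.outer(np.cos(a)*r,e)+np.outer(np.sin(a)*r,[0,0,1])
    q=(proj(m,P)-[215,160]+.5)*6-.5
    cv2.polylines(im,[q.astype(int)],True,c,1)
cv2.imwrite('pics/w4d.png',im)"
```

```text
(no output)
```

View pics/w4d.png

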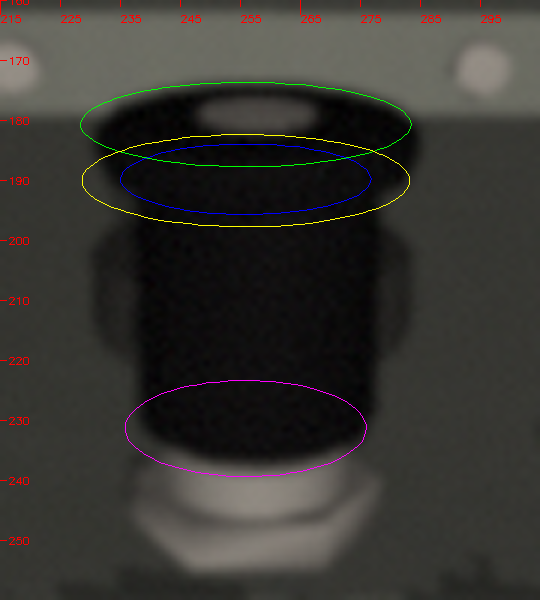

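Overlay matches the knob apart from about 2 px (1.2 mm) in +x; correct that and grasp.

```bash
python3 - <<'E'
from h import *
from bench import bot,imaging
G=KNOB+1.3*Rm([0,0,SY])[:,0]+1.0*sy
bot.movel(G+[0,0,10],max_speed=120)
print(bot.movel(G+[0,0,-21],max_speed=60,threshold=15))
f=bot.get_state(); print(f['t'],f['contact_force'].round(2))
bot.grip(0.0,60); bot.dwell(.2)
s=bot.get_state(); print(s['t'],s['tcp_pos'],s['opening'],s['contact_force'].round(2))
im=imaging.capture('wrist'); cv2.imwrite('pics/w5.png',im)
E
```

```text
False
13.4417 [-0.38 -0.18  0.74]
14.225 [603.28753676 -47.77078186 189.51624673] 0.2860133425010286 [3.73 1.53 2.58]
```

View pics/w5.png

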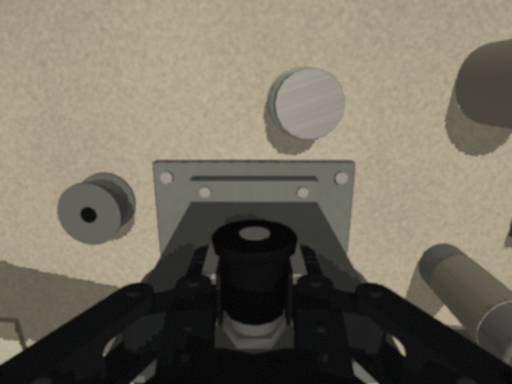

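The jaws straddle the grip, with the flange in front at (255,240); opening about 24–26 mm. Now pull in steps, watching the force.

```bash
python3 - <<'E'
from h import *
from bench import bot,imaging
s=bot.get_state(); p0=s['tcp_pos'].copy(); f0=s['contact_force'].copy()
from numpy import *
c=p0.copy()
for d in (4,8,11,13,14,15,16,17,18,19):
    bot.movel(c+d*sy,max_speed=25); bot.dwell(.1)
    s=bot.get_state(); F=s['contact_force']; f=(F-f0)@sy
    print(d,round(s['t'],1),'act',round(float((s['tcp_pos']-p0)@sy),2),'dF',round(float(f),2),F.round(1),round(s['opening'],3))
    if f<-24: break
im=imaging.capture('wrist'); cv2.imwrite('pics/w6.png',im)
im=imaging.capture('side'); cv2.imwrite('pics/s6.png',cv2.resize(im[80:230,200:400],None,fx=4,fy=4))
im=imaging.capture('top'); cv2.imwrite('pics/t6.png',cv2.resize(im[100:250,200:400],None,fx=4,fy=4))
E
```

```text
4 14.7 act 1.8 dF -7.37 [ 3.5 -6.1  0.6] 0.288
8 15.1 act 5.24 dF -8.12 [ 4.1 -6.8  0.4] 0.287
11 15.5 act 7.8 dF -9.2 [ 4.1 -7.9 -0.7] 0.287
13 15.8 act 9.54 dF -9.13 [ 3.6 -7.9 -0.8] 0.283
14 16.2 act 10.36 dF -11.06 [ 5.  -9.6 -1. ] 0.286
15 16.5 act 11.23 dF -11.46 [  4.3 -10.1  -1.3] 0.289
16 16.9 act 12.08 dF -10.75 [ 5.7 -9.2 -0.5] 0.286
17 17.2 act 12.93 dF -12.55 [  4.7 -11.2  -0.3] 0.284
18 17.6 act 13.79 dF -11.88 [  4.5 -10.6  -0.9] 0.287
19 17.9 act 13.98 dF -13.44 [  4.6 -12.1  -2. ] 0.285
```

View pics/w6.png

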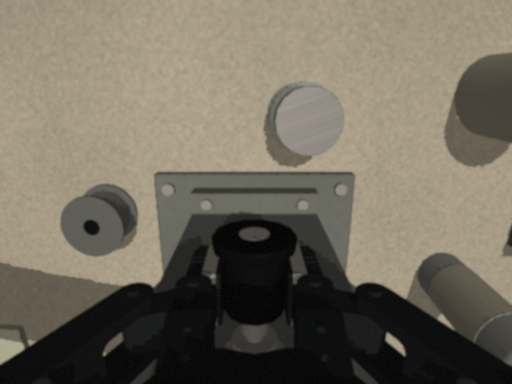

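View pics/s6.png

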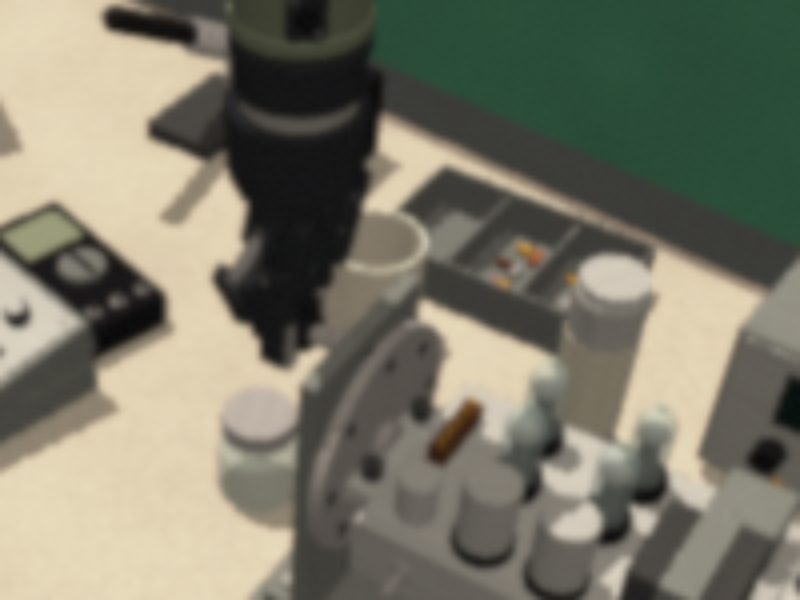

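The knob stays fixed in the fingers (flange still at (255,240), so no slip). Travel stalls at 13.98 mm, which is the stop. A little more push for margin, a hold check, then hand in.

```bash
python3 - <<'E'
from h import *
from bench import bot,imaging
p=bot.get_state()['tcp_pos']
G=KNOB+1.3*Rm([0,0,SY])[:,0]+1.0*sy
bot.grip(0.0,80)
for i in range(3):
    bot.dwell(.4); s=bot.get_state(); print(round(s['t'],1),((s['tcp_pos']-p)@sy).round(2),s['contact_force'].round(1),s['tcp_pos'].round(1),round(s['opening'],3))
im=imaging.capture('top'); cv2.imwrite('pics/t7.png',cv2.resize(im[90:250,85:285],None,fx=4,fy=3.75))
E
```

```text
18.7 -0.02 [  4.  -13.6  -1.3] [601.4 -34.  189.6] 0.278
19.1 0.02 [  4.1 -12.4  -1.2] [601.4 -34.  189.6] 0.284
19.5 0.0 [  4.9 -12.7  -1.3] [601.4 -34.  189.6] 0.279
```

View pics/t7.png

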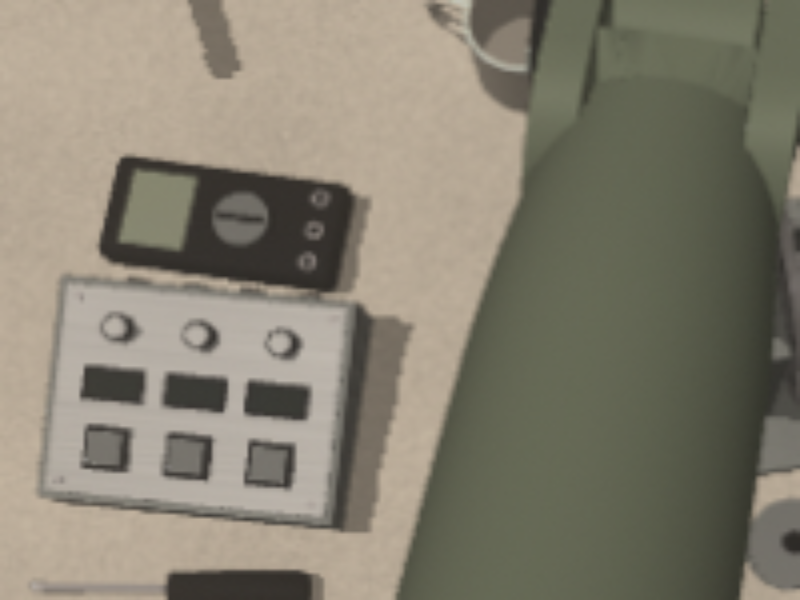

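The keys are up, the multimeter, screwdriver and spool haven't moved, and the hold is steady at the stop.

```bash
python3 -c "
from bench import bot
bot.sign_off()"
```

```text
the job is handed in; nothing more can be done
```

I pressed and released the three keys from right to left (high tension, grid bias, heaters). I then gripped the plunger knob and pulled it back to its stop. The job was handed in at about 19.5 s with the knob still held there; no verdict was reported.

- **Keys:** each press stopped about 6 mm below my estimated key top. The force then held at 5.8–9.2 N, above the 4 N of a fully pressed key. I couldn't read the key travel itself. The last pictures show all three keys up.
- **Plunger:** the gripper moved 14.0 mm and then stalled, with about 12–13 N of pull, steady for over 1.2 s. The knob did not slip in the fingers in the wrist picture. I had meant to push slightly further for margin, but only raised the grip from 60 to 80 N.
- **Tools and chassis:** the multimeter and screwdriver looked unmoved in the last top picture, and the spool and jar in the earlier ones. The chassis looked level by eye only. I didn't re-check the cutters, though nothing went near them.
- **Disagreement:** the wrist camera placed the keys about 2 mm from the fixed-camera fit, so I corrected by roughly half. It also placed the knob about 1.2 mm off, which I corrected fully.

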